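Clamp a freshly cemented filter cube in the ratchet press

ROBOT

A 7-joint arm with a two-finger parallel gripper is mounted at the origin on a cart in front of the work surface, level with it; the furniture and walls round the work are solid. World frame = base frame: x ahead of the robot, y to its left, z up, the work surface at z = 0. Lengths are in m, angles in rad, forces in N, time in s.
With the tool pointing down it reaches from about 0.4 to 0.925 m from the base axis. Payload 4.1 kg.
Tool frame: the origin (TCP) lies between the finger pads; the fingertips stand 8 mm ahead of it and the grasp point (between the pads) lies 11 mm behind it (finger_overhang is the distance from the TCP to the fingertips, in m); z points along the fingers, y is the line along which they close (so a half turn about z gives the same grasp; the last joint's range is limited). The gripper opens to 85 mm and grips with 20 to 120 N. Pads are 22 mm wide; open, the fingers measure 114 mm over their backs; the gripper's body (76 mm by 85 mm) begins 54 mm behind the grasp point. The pads swing forward as they close: fully open they stand 13 mm farther back than shut.
Start: joints at [1.097, 0.398, 0.045, 1.537, -0.019, 1.207, -0.051], TCP at [0.238, -0.605, 0.239] pointing down, gripper open.
Joint ranges: [-2.82, 2.82], [-0.49, 2.23], [-1.37, 1.46], [0, 2.46], [-1.36, 4.5], [0.23, 2], [-2.94, 2.94]. Speed limits (rad/s): [2.57, 2.57, 3.14, 3.14, 3.14, 3.14, 3.14].

INTERFACE

Orientations are given as a unit quaternion [x, y, z, w].
In Python, from cell import * gives the robot as it stands.
- The arm moves only by the shell command python3 -m jog 'ROWS' [OPENING] [FORCE]. ROWS is JSON, a list of rows, each a list of 4 numbers: the shift along the world's x, y, z in cm, then the turn about the world's z in degrees. A call has 1 to 5 rows; each row shifts and turns the commanded pose from where the row before left it; what a row does not reach is not made up. A row lasts 1/10 s, in which the tool goes at most 50 mm and 8.59 degrees, less where a joint would pass 70% of its speed; a pose out of reach is approached as far as the arm can. A call is refused whole if a number of a shift passes 5 or a number of a turn 8.59, either way. A call with a gripper value outside its range is refused whole. OPENING is the opening, from -1 (shut) to 1 (fully open), set as the call begins (- or left out, the last holds). The fingers move at their own pace and stop on an object; FORCE is the grip in N (left out, the last holds). Time passes only in rows, so rows that do not move let the fingers close. It gives the time, the measured TCP pose, the force, the opening and the grip force at its end, in the units of the state.
- observe(): the state, without advancing time (a new reading comes with each control period).
- grab_frame(name): name is "scene" or "side" or "wrist"; returns the picture (384x512x3 uint8, red, green, blue); there is no depth.
- camera_info(name): a dict with "mtx" (3x3 intrinsics, pixels), "extrinsics" (4x4, takes a point from world to camera coordinates); the wrist camera has in their place "mount" (4x4, takes a point from camera to tool coordinates, whose origin is the TCP and whose axes are the flange's). Camera axes: x right, y down, z forward; pixel columns grow to the right and rows downward; lengths in m; the calibration is good to about 2 mm. A picture is of the moment at which its call begins: read the wrist's pose just before it. camera_info takes no time and is no camera call.
- finish_job(): hands the job in; it is judged then, once.
The state is a dict: "t": time; "joint_positions": joint angles; "qvel": joint speeds; "joint_torque": joint torques, N m; "position": TCP position; "orientation": TCP orientation; "wrist_force": force on the tool from outside, world axes, zero at the start; "torque": the same for the moment, N m; "gripper_width": finger opening in m; "grasp_force": force on a finger pad.
Only numpy, scipy, OpenCV 4.12 (cv2) and the standard library are available. Lean on these libraries where they do the work, as an engineer would, in place of code of your own. Each camera call takes 0.05 s, during which the arm holds its last target. There are 200 camera calls.

TASK

The filter cube has just been cemented and must cure under light pressure: set it upright in the nest of the ratchet press and swing the press arm over it until the arm meets its stop. Then slowly raise the table by its handle until the cube touches the sprung foot and go on to exactly the second ratchet click after that touch, let the table gently down onto the ratchet so that it holds by itself, and let go. Leave the other things on the cabinet alone.

Things in the scene. Friction and masses are not known exactly. Their poses are not given: they have to be found in the camera images.
- filter_cube: black microscope filter cube, 37 x 36 x 36 mm, about 70 g, loose on the cabinet. Origin: centre of its underside; z up. The sprung foot (rubber face, 24 mm in diameter) presses with about 4 N at the first touch and 0.35 N more for each mm; over 14 N harms the cube
- press_base: grey base plate of the ratchet press, fixed: 200 x 104 mm, 12 mm high, from 55 mm in front (-x) to 145 mm behind (+x) the table's centre, with a 40 mm square guide tower, 74 mm high, under the table. Origin: below the table's centre at cabinet height; x from handle to post; table and post share its axes
- lift_table: the press's aluminium table, 74 x 74 x 10 mm, 0.4 kg, on a toothed column; slides straight up 60 mm at most. Origin: centre of the nest floor, 90 mm above the cabinet at the start, when it is right down. The nest is the square inside a white fence 4 mm high, bars 6 mm wide, 41 mm (x) by 40 mm (y) inside; the cube stands in it square with the fence, its origin on this origin
- lift_handle (a point): middle of the table's lifting handle, a level black round sleeve 16 mm in diameter, 64 mm long, along the table's x, standing out in front of it: 100 mm in front of and 6 mm below the table's origin, moving with it. Clear air all round, 75 mm below it at the start
- index_plunger: the ratchet's pawl: a spring plunger with a 20 mm black knob on the tower's -y side; works by itself. Notches at 8, 16, 24 .. 56 mm of table lift: the pull swells by 3 to 7 N over the 5 mm before each, then drops suddenly within 1 mm of it (the click); let down, the table rests at the notch and cannot go lower. Forcing the table down on it (over 45 N) or dropping it (free fall of 2 mm) harms it
- swing_post: upright steel post, 18 mm in diameter, 243 mm high, 105 mm behind the table's centre. Origin: on its axis, 12 mm above the cabinet. A collar set for some other job carries the swing arm, whose height differs every time and is not measured: the underside of the foot at the arm's end stands 139 to 171 mm above the cabinet, 13 to 45 mm above the top of a cube in the nest when the table is down
- press_arm (a joint): swing angle of the press arm, rad: 0 = at its stop, foot over the table's centre; grows towards the table's +y. The arm, a bar 18 mm wide, ends in an upright spring barrel, 30 mm in diameter, axis at -105 cos(a), 105 sin(a) mm from the post's axis, 30 to 76 mm above the foot's underside, always covering heights 201 to 215 mm. Light friction, stays where left
- loupe: small black focusing loupe, 35 mm across, 27 mm high, a bystander; origin at the centre of its underside
- coverslip_box: small blue and white box, 30 x 30 x 20 mm, a bystander; origin at the centre of its underside
- oil_bottle: brown dropper bottle, 36 mm across, 85 mm high, a bystander; origin at the centre of its underside
- slide_pack: white and blue carton, 82 x 30 x 34 mm, a bystander; origin at the centre of its underside
Things that resemble listed ones, but are neither listed nor needed, are in the scene too. What is shaped like the filter_cube but orange or white is not meant.

How it is judged:
By the outcome, as a careful person would: the job done as asked, in the order asked, and still so for the second after the job is handed in, with the robot touching nothing.
It also fails if it takes over 72 s, if anything falls off the work surface, if the arm or the gripper's body presses on something with over 40 N, if the wrist force passes 120 N, or if a joint passes its speed limit or range.

## Working session

There is one attempt and no reset: what is moved stays moved. The work goes in short steps, Python scripts to look and compute and a shell command to move; the robot and the scene stay as the last step left them, time stands still between calls to the robot, and variables do not carry over. Pictures are saved under pics/ and viewed, at most 10 in all, crops included, and the job is handed in when it is done.

```bash
ls; mkdir -p pics; python3 - <<'E'
from cell import *
import cv2,numpy as np
o=observe();print(o['t'],o['position'],o['orientation'],o['gripper_width'],o['wrist_force'])
for n in ("scene","side"):
    im=grab_frame(n);cv2.imwrite(f"pics/{n}0.png",im[:,:,::-1]);c=camera_info(n);print(n,np.round(c['mtx'],1).tolist(),np.round(c['extrinsics'],3).tolist())
im=grab_frame("wrist");cv2.imwrite("pics/wrist0.png",im[:,:,::-1]);c=camera_info("wrist");print({k:np.round(v,3).tolist() if not isinstance(v,str) else v for k,v in c.items()})
E
```

```text
pics
0.0 [ 0.23775328 -0.60426557  0.23827164] [ 9.82479098e-01  1.86370186e-01 -2.34248501e-04 -9.59296068e-04] 0.08549378620595609 [ 0.25865653  0.55546885 -1.01234903]
scene [[483.1, 0.0, 258.6], [0.0, 483.1, 192.3], [0.0, 0.0, 1.0]] [[-0.559, -0.829, 0.01, 0.297], [-0.549, 0.361, -0.754, 0.363], [0.621, -0.427, -0.657, 0.914], [0.0, 0.0, 0.0, 1.0]]
side [[461.2, 0.0, 254.0], [0.0, 461.2, 195.2], [0.0, 0.0, 1.0]] [[-0.366, -0.931, -0.019, 0.218], [-0.674, 0.279, -0.684, 0.441], [0.642, -0.237, -0.729, 1.144], [0.0, 0.0, 0.0, 1.0]]
{'mtx': [[275.659, 0.0, 257.366], [0.0, 275.659, 190.607], [0.0, 0.0, 1.0]], 'mount': [[0.001, -0.953, -0.303, 0.078], [1.0, 0.001, -0.001, -0.0], [0.001, -0.303, 0.953, -0.136], [0.0, 0.0, 0.0, 1.0]]}
```

View pics/scene0.png

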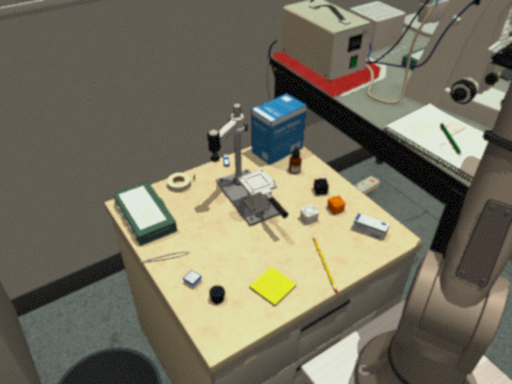

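View pics/side0.png

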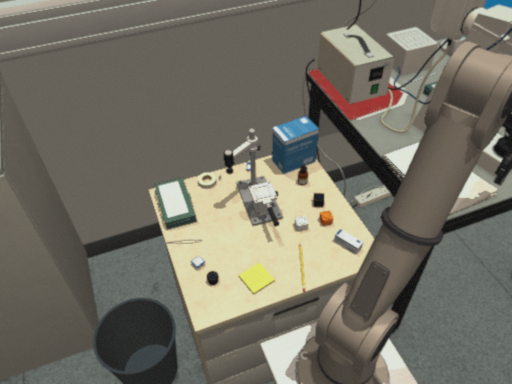

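Candidates in scene0: the black block at (320,186), which looks like a cube; the black round thing at (217,294), which is the loupe; the orange cube at (336,204) and the white cube at (309,214), which are decoys. I choose (320,186). The press table is at (259,183), its handle at (283,211), and the barrel is swung out at (214,143).

```bash
cat > h.py <<'E'
from cell import *
import cv2,numpy as np
from scipy.spatial.transform import Rotation as R
def cam(n,o=None):
    c=camera_info(n);K=np.array(c['mtx'])
    if n!='wrist': return K,np.array(c['extrinsics'])
    T=np.eye(4);T[:3,:3]=R.from_quat(o['orientation']).as_matrix();T[:3,3]=o['position']
    return K,np.linalg.inv(T@np.array(c['mount']))
def onz(C,uv,z):
    K,E=C;uv=np.atleast_2d(uv).astype(float)
    d=(E[:3,:3].T@np.linalg.inv(K)@np.c_[uv,np.ones(len(uv))].T).T;c=-E[:3,:3].T@E[:3,3]
    return c+d*((np.asarray(z)-c[2])/d[:,2])[:,None]
def proj(C,P):
    K,E=C;p=(K@(E[:3,:3]@np.atleast_2d(P).T+E[:3,3:])).T;return p[:,:2]/p[:,2:]
def snap(name):
    o=observe();im=grab_frame(name)[:,:,::-1].copy();return cam(name,o),im,o
E
python3 - <<'E'
from h import *
im=cv2.imread('pics/scene0.png')[95:235,195:355];cv2.imwrite('pics/c1.png',cv2.resize(im,(684,598),interpolation=cv2.INTER_CUBIC))
C=cam('scene');S=cam('side')
for n,a,b,z in (('cube',(320,186),(319,199),.018),('orange',(336,204),(326,217),.018),('loupe',(217,294),(213,278),.013),('bottle',(295,161),(303,175),.04),('handle',(283,211),(275,221),.084),('table',(259,183),(263,193),.094),('barrel',(214,143),(229,161),.208),('posttop',(237,105),(252,131),.255)):
    print(n,onz(C,a,z).round(3)[0],onz(S,b,z).round(3)[0])
E
```

```text
cube [ 0.533 -0.204  0.018] [ 0.532 -0.206  0.018]
orange [ 0.454 -0.193  0.018] [ 0.454 -0.191  0.018]
loupe [0.379 0.211 0.013] [0.376 0.213 0.013]
bottle [ 0.638 -0.197  0.04 ] [ 0.635 -0.195  0.04 ]
handle [ 0.453 -0.017  0.084] [ 0.45  -0.012  0.084]
table [ 0.561 -0.02   0.094] [ 0.561 -0.018  0.094]
barrel [0.629 0.063 0.208] [0.622 0.066 0.208]
posttop [ 0.678 -0.033  0.255] [ 0.672 -0.029  0.255]
```

View pics/c1.png

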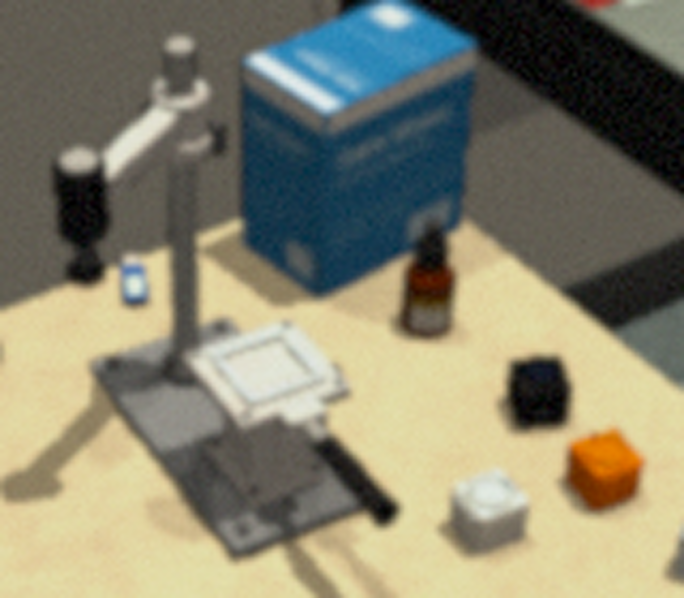

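The crop confirms the choice: black block at crop (538,392), with the white decoy, orange decoy, bottle and large blue box as separate things. Moving above the cube for a close look.

```bash
python3 -m jog '[[2.5,3.5,0,0],[2.5,3.5,0,0],[2.5,3.5,0,0],[2.5,3.5,0,0],[2.5,3.5,0,0]]' 1; python3 -m jog '[[2.5,4,0,0],[2.5,4,0,0],[2.5,4,0,0],[2.5,4,0,0],[2.5,4,0,0]]'; python3 -m jog '[[2,2,-3,0],[0,0,0,0]]'; python3 - <<'E'
from h import *
C,im,o=snap('wrist');cv2.imwrite('pics/w1.png',im);print(o['t'],o['position'],o['orientation'],o['wrist_force'])
np.save('w1.npy',np.r_[o['position'],o['orientation']])
E
```

```text
t: 0.65
position: [0.3637, -0.4282, 0.2391]
orientation: [0.982, 0.186, -0.0, -0.0]
wrist_force: [0.5, -0.8, -0.4]
gripper_width: 0.0851
grasp_force: 0.0
t: 1.15
position: [0.4885, -0.2282, 0.2393]
orientation: [0.982, 0.186, -0.0, 0.0]
wrist_force: [1.0, -0.6, -0.0]
gripper_width: 0.0855
grasp_force: 0.0
t: 1.35
position: [0.5087, -0.2038, 0.2061]
orientation: [0.982, 0.191, -0.002, -0.003]
wrist_force: [-0.6, 0.4, -0.2]
gripper_width: 0.0856
grasp_force: 0.0
1.35 [ 0.50867071 -0.20378931  0.20607172] [ 0.98163892  0.19072258 -0.00167563 -0.00266944] [-0.56249643  0.40618694 -0.17074561]
```

View pics/w1.png

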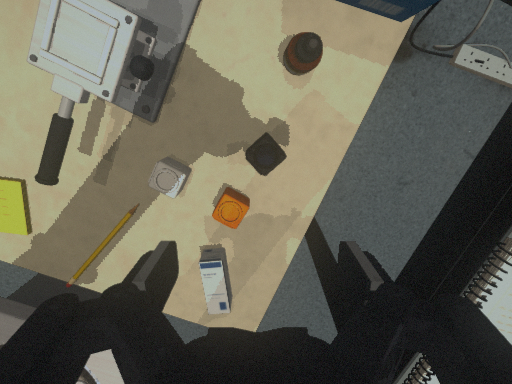

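Wrist view: black cube at (266,153), white decoy (168,176), orange decoy (231,208), bottle (303,52), nest at about (82,42), handle at (55,148), plunger knob at (141,67). Next a brightened crop of the cube, with the press alongside.

```bash
python3 - <<'E'
from h import *
im=cv2.imread('pics/w1.png')
a=im[125:185,236:296];a=np.clip((a/255.)**.45*255,0,255).astype('uint8');a=cv2.resize(a,(420,420),interpolation=cv2.INTER_CUBIC)
b=cv2.resize(im[0:190,20:146],(378,570),interpolation=cv2.INTER_CUBIC)
c=np.zeros((570,800,3),'uint8');c[:420,:420]=a;c[:,422:]=b;cv2.imwrite('pics/c2.png',c)
E
```

```text
(no output)
```

View pics/c2.png

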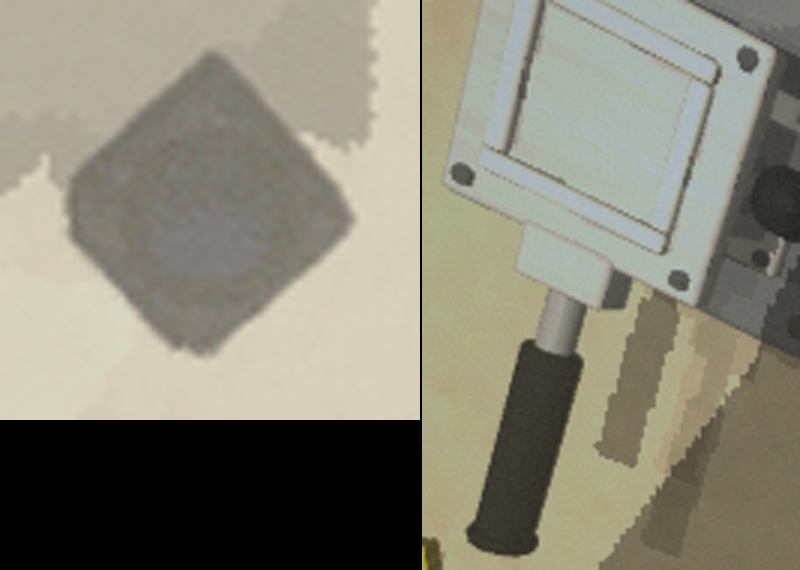

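The cube stands upright: its round top window shows in the centre of the crop. I fit its pose by silhouette, and make a first fit of the press from the picked points.

```bash
cat >> h.py <<'E'
def boxfit(C,mask,x0,dim=(.037,.036,.036),z0=0.):
    from scipy.optimize import minimize
    def sil(p):
        c,s=np.cos(p[2]),np.sin(p[2]);P=[[p[0]+c*a-s*b,p[1]+s*a+c*b,z] for a in(-dim[0]/2,dim[0]/2) for b in(-dim[1]/2,dim[1]/2) for z in(z0,z0+dim[2])]
        m=np.zeros(mask.shape,np.uint8);h=cv2.convexHull((proj(C,P)).astype(np.float32))
        cv2.fillConvexPoly(m,np.round(h*16).astype(np.int32),1,shift=4);return m
    def f(p):
        m=sil(p);return 1-(m&mask).sum()/max(1,(m|mask).sum())
    best=None
    for y in np.radians(np.arange(0,90,15)):
        S=np.array([[x0[0],x0[1],y]]+[[x0[0]+.008,x0[1],y],[x0[0],x0[1]+.008,y],[x0[0],x0[1],y+.2]])
        r=minimize(f,S[0],method='Nelder-Mead',options=dict(initial_simplex=S,xatol=1e-5,fatol=1e-5))
        if best is None or r.fun<best.fun: best=r
    return best
E
python3 - <<'E'
from h import *
q=np.load('w1.npy');C=cam('wrist',dict(position=q[:3],orientation=q[3:]))
im=cv2.imread('pics/w1.png')
g=im.max(2);m=((g<75)).astype('uint8');n,l,st,ce=cv2.connectedComponentsWithStats(m);k=l[153,266];m=(l==k).astype('uint8');print(st[k])
r=boxfit(C,m,onz(C,(266,153),.02)[0]);print(r.x[:2],np.degrees(r.x[2]),r.fun)
pk=np.array([(443,183),(697,306),(775,45)],float)
print('table corners',onz(C,(pk-[422,0])/3+[20,0],.09).round(4).tolist())
hk=np.array([(503,545),(555,350)],float);print('handle ends',onz(C,(hk-[422,0])/3+[20,0],.092).round(4).tolist())
E
```

```text
[ 246  133   40   42 1029]
[ 0.53114098 -0.20279765] 67.16167086097387 0.1467661691542289
table corners [[0.5393, 0.0176, 0.09], [0.5337, -0.0557, 0.09], [0.6068, -0.0601, 0.09]]
handle ends [[0.4402, -0.0159, 0.092], [0.5063, -0.0207, 0.092]]
```

```bash
python3 - <<'E'
from h import *
q=np.load('w1.npy');C=cam('wrist',dict(position=q[:3],orientation=q[3:]))
im=cv2.imread('pics/w1.png');g=im.max(2)
print(g[140:170:3,244:292:3])
for t in (60,68,80,90):
    m=(g<t).astype('uint8');n,l,st,ce=cv2.connectedComponentsWithStats(m);k=l[153,266]
    m=cv2.morphologyEx((l==k).astype('uint8'),cv2.MORPH_CLOSE,np.ones((7,7)));r=boxfit(C,m,onz(C,(266,153),.02)[0]);print(t,m.sum(),r.x[:2].round(4),np.degrees(r.x[2])%90,r.fun)
E
```

```text
[[117 119 118 115  77  47  55  58  54  51  76 109 107 110 108 174]
 [111 113 118  78  50  55  58  51  53  52  51  83 107 108 109 174]
 [108 106  59  52  54  44  52  50  53  48  50  53 113 166 167 175]
 [109  58  55  58  54  47  53  48  53  52  51  55  55 169 172 174]
 [155  53  53  53  52  55  54  52  48  49  54  54  57  56 174 174]
 [161  52  49  54  52  53  53  54  52  53  53  55  54  53 123 173]
 [163  53  60  53  48  55  56  56  55  51  54  50  58  58 172 176]
 [171 138  52  54  49  54  53  54  52  59  50  55  58 169 174 172]
 [171 171 151  53  51  50  49  53  57  53  53  60 168 173 178 172]
 [172 176 174 151  53  57  54  51  51  53  64 176 173 172 177 175]]
60 977 [ 0.5306 -0.2017] 65.11806151455052 0.19852337981952417
68 1014 [ 0.5304 -0.2042] 59.835596874263615 0.16885245901639345
80 1041 [ 0.5309 -0.2024] 66.7970183853316 0.13538205980066442
90 1063 [ 0.531  -0.2025] 62.90966143315912 0.12438220757825369
```

Cube at about (0.531,-0.2025), yaw 65° mod 90. Press centre about (0.573,-0.021), yaw -4°. Both agree with the given sizes: handle 100 mm in front, post 105 mm behind. Plan: bring tool x to 155° (turn +133°), grasp, then place with tool x at 176° so the camera stays clear of the post.

```bash
for i in 1 2 3; do python3 -m jog '[[0,0,0,8.5],[0,0,0,8.5],[0,0,0,8.5],[0,0,0,8.5],[0,0,0,8.5]]' | grep -E 'orient'; done; python3 -m jog '[[2,0,-4.5,5.5],[0,0,-4,0],[0,0,0,0],[0,0,0,0]]'; python3 - <<'E'
from h import *
C,im,o=snap('wrist');cv2.imwrite('pics/w2.png',im);print(o['t'],o['position'],o['orientation'])
np.save('w2.npy',np.r_[o['position'],o['orientation']])
u=proj(C,[[.531,-.2025,.018]])[0];print(u);g=im.max(2)
for t in (70,80,90):
    m=(g<t).astype('uint8');n,l,st,ce=cv2.connectedComponentsWithStats(m);k=l[int(u[1]),int(u[0])]
    m=cv2.morphologyEx((l==k).astype('uint8'),cv2.MORPH_CLOSE,np.ones((7,7)));r=boxfit(C,m,(.531,-.2025));print(t,st[k],r.x[:2].round(4),np.degrees(r.x[2])%90,r.fun)
E
```

```text
orientation: [0.847, 0.531, -0.0, 0.001]
orientation: [0.597, 0.802, -0.001, 0.0]
orientation: [0.266, 0.964, -0.001, 0.0]
t: 3.3
position: [0.5272, -0.2113, 0.1247]
orientation: [0.222, 0.975, -0.0, -0.001]
wrist_force: [0.2, -0.4, -0.2]
gripper_width: 0.0853
grasp_force: 0.0
3.3 [ 0.52723937 -0.21134831  0.12474338] [ 2.21988624e-01  9.75049087e-01 -2.65260990e-04 -5.07565979e-04]
[267.08649472 190.46871909]
70 [ 247  167   41   48 1796] [ 0.5305 -0.2036] 65.84270746119726 0.1639647985178323
80 [ 247  167   41   48 1833] [ 0.531  -0.2028] 63.78775952206383 0.1443875174662319
90 [ 242  167   46   48 1939] [ 0.5295 -0.2039] 69.91688447449815 0.11916628908019933
```

View pics/w2.png

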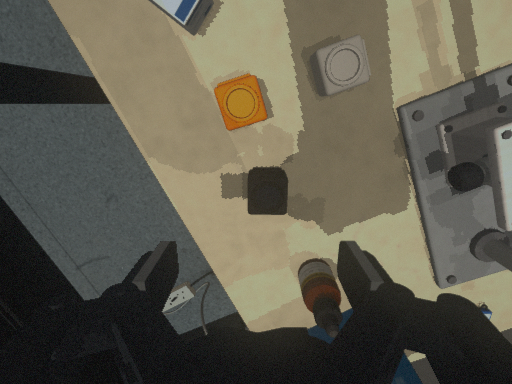

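The image shows the cube at cols 247–288, rows 167–215, square with the fingers, and nothing inside the closing path. Descend and grip.

```bash
python3 -m jog '[[0.4,0.8,-2,0],[0,0,-3,0],[0,0,-3,0],[0,0,-2,0],[0,0,-0.8,0]]' | grep -E 'posi|force'; python3 -m jog '[[0,0,0,0],[0,0,0,0],[0,0,0,0],[0,0,0,0],[0,0,0,0]]' -1 30; python3 -m jog '[[0,0,0,0],[0,0,0,0],[0,0,0,0],[0,0,0,0],[0,0,0,0]]'
```

```text
position: [0.5323, -0.2028, 0.0169]
wrist_force: [-0.4, -0.3, 0.7]
grasp_force: 0.0
t: 4.35
position: [0.5332, -0.2025, 0.018]
orientation: [0.221, 0.975, -0.0, 0.001]
wrist_force: [-1.2, 0.4, 7.7]
gripper_width: 0.0346
grasp_force: 31.5
t: 4.85
position: [0.5333, -0.2025, 0.018]
orientation: [0.221, 0.975, -0.0, 0.001]
wrist_force: [-2.5, -0.3, 7.4]
gripper_width: 0.0343
grasp_force: 31.5
```

```bash
python3 -m jog '[[0,0,1,0],[0,0,3,0],[0,1,4,5],[0,3,4,8],[0,3,4,8.5]]' | grep -E 'posi|force|width'; python3 -m jog '[[0.7,2.2,2,0],[0,0,0,0],[0,0,0,0]]';  cat >> h.py <<'E'
def pressmodel():
    def sq(hx,hy,z,t): # 4 edges, inset t at the ends
        L=[]
        for s in(-1,1):
            a=np.linspace(-hy+t,hy-t,60);L.append(np.c_[np.full(60,s*hx),a,np.full(60,z)])
            a=np.linspace(-hx+t,hx-t,60);L.append(np.c_[a,np.full(60,s*hy),np.full(60,z)])
        return np.vstack(L)
    return np.vstack([sq(.0265,.026,.094,.004),sq(.0205,.02,.094,.003),sq(.037,.037,.09,.008)])
def place(p,M): 
    c,s=np.cos(p[2]),np.sin(p[2]);return np.c_[p[0]+c*M[:,0]-s*M[:,1],p[1]+s*M[:,0]+c*M[:,1],M[:,2]]
def pressfit(views,p0):
    from scipy.optimize import minimize
    M=pressmodel();D=[(C,cv2.distanceTransform(255-cv2.Canny(cv2.GaussianBlur(im,(3,3),0),30,80),cv2.DIST_L2,5)) for C,im in views]
    def f(p):
        e=0
        for C,d in D:
            u=proj(C,place(p,M));v=cv2.remap(d,u[:,:1].astype(np.float32),u[:,1:].astype(np.float32),cv2.INTER_LINEAR,borderMode=cv2.BORDER_CONSTANT,borderValue=6)
            e+=np.minimum(v,6).mean()
        return e/len(D)
    best=None
    for dx in(-.004,0,.004):
        for dy in(-.004,0,.004):
            q=np.array(p0)+[dx,dy,0];r=minimize(f,q,method='Nelder-Mead',options=dict(initial_simplex=q+np.array([[0,0,0],[.003,0,0],[0,.003,0],[0,0,.04]]),xatol=1e-5,fatol=1e-4))
            if best is None or r.fun<best.fun:best=r
    return best
E
python3 - <<'E'
from h import *
C,im,o=snap('wrist');cv2.imwrite('pics/w3.png',im);print(o['t'],o['position'],o['orientation'])
np.save('w3.npy',np.r_[o['position'],o['orientation']])
q=np.load('w1.npy');C1=cam('wrist',dict(position=q[:3],orientation=q[3:]));i1=cv2.imread('pics/w1.png')
p0=(.573,-.0213,-.07)
for v in ([(C1,i1)],[(C,im)],[(C1,i1),(C,im)]):
    r=pressfit(v,p0);print(r.x[:2].round(4),np.degrees(r.x[2]).round(2),r.fun)
u=proj(C,place(r.x,pressmodel()))
big=cv2.resize(im,None,fx=3,fy=3,interpolation=cv2.INTER_CUBIC)
for a in u: cv2.circle(big,tuple(int(k) for k in a*3+1),0,(0,0,255),-1)
c=u.mean(0)*3;x,y=int(np.clip(c[0]-300,0,1536-700)),int(np.clip(c[1]-280,0,1152-560));cv2.imwrite('pics/c3.png',big[y:y+560,x:x+700]);print(x,y)
E
```

```text
position: [0.5314, -0.1315, 0.1781]
wrist_force: [0.8, 0.7, -0.9]
gripper_width: 0.0345
grasp_force: 30.5
t: 5.65
position: [0.5387, -0.1099, 0.1967]
orientation: [0.035, 0.999, -0.0, 0.0]
wrist_force: [0.6, 0.4, -0.7]
gripper_width: 0.0346
grasp_force: 30.6
5.65 [ 0.53873738 -0.10991547  0.1967164 ] [ 3.46262540e-02  9.99400203e-01 -4.92358947e-04  1.19002787e-04]
[ 0.5727 -0.0232] -5.08 1.2223602533340454
[ 0.5712 -0.0219] -3.91 1.2088475227355957
[ 0.5708 -0.0221] -4.73 1.3032865524291992
757 371
```

View pics/c3.png

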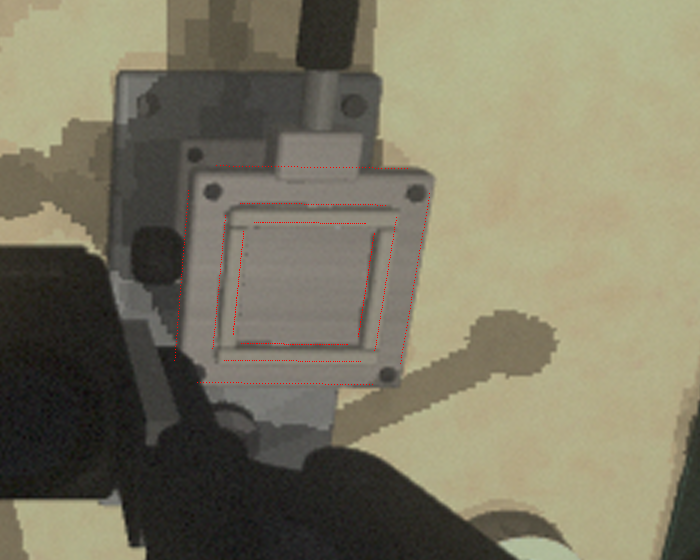

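The overlay shows the model lying on the fence within 1–1.5 mm. The fence inside spans about crop x 240–375, y 226–347. I take centre (0.572,-0.022), yaw -4.2°. Hover the cube over the nest and look.

```bash
python3 -m jog '[[1.5,3,0,0],[1,3,0,0],[1,2.8,-2,0],[0,0,-3.2,0],[0,0,-1.5,0]]' | grep -E 'posi|force'; python3 -m jog '[[0,0,0,0],[0,0,0,0]]'; python3 - <<'E'
from h import *
C,im,o=snap('wrist');cv2.imwrite('pics/w4.png',im);print(o['t'],o['position'],o['orientation'])
np.save('w4.npy',np.r_[o['position'],o['orientation']])
u=proj(C,[[.572,-.022,.09]])[0];x,y=int(np.clip(u[0]-80,0,352)),int(np.clip(u[1]-110,0,164));print(u,x,y)
a=cv2.resize(im[y:y+200,x:x+160],(440,550),interpolation=cv2.INTER_CUBIC);a=np.clip((a/255.)**.7*255,0,255).astype('uint8')
C2,i2,_=snap('scene');u=proj(C2,[[.572,-.022,.1]])[0];v=i2[int(u[1])-55:int(u[1])+55,int(u[0])-35:int(u[0])+35]
cv2.imwrite('pics/c4.png',np.hstack([a,cv2.resize(v,(350,550),interpolation=cv2.INTER_CUBIC)]));print(u)
E
```

```text
position: [0.5712, -0.0228, 0.1253]
wrist_force: [-0.3, -0.2, -0.9]
grasp_force: 30.6
t: 6.4
position: [0.5738, -0.0236, 0.1291]
orientation: [0.036, 0.999, -0.0, -0.001]
wrist_force: [-0.7, 0.5, 0.3]
gripper_width: 0.0341
grasp_force: 30.6
6.4 [ 0.57378991 -0.02360738  0.12906171] [ 3.63666957e-02  9.99338364e-01 -1.76269463e-04 -5.15953610e-04]
[258.77663753 217.74956086] 178 107
[257.01322197 178.54660324]
```

View pics/c4.png

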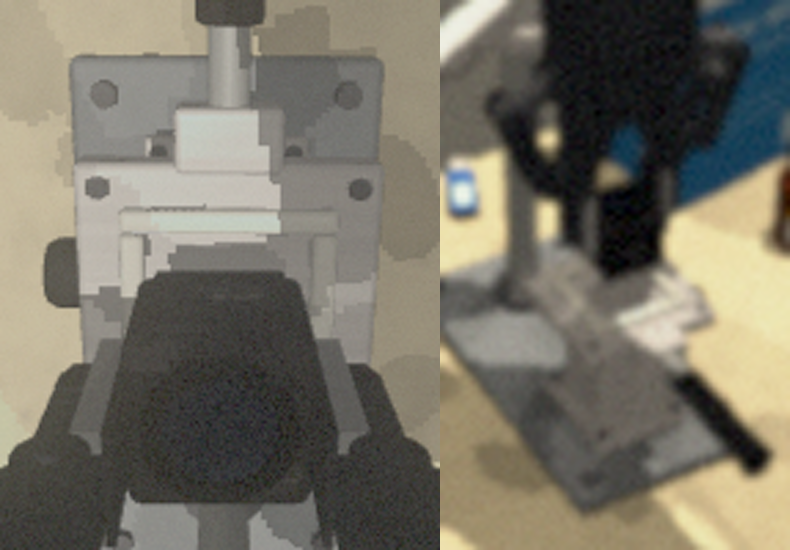

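Clear view: nest bars' inner edges at crop x≈144 and 313, front bar's inner edge at y≈235; cube's lower front edge at y≈272, x 143–303, square with the fence. Compute the offset.

```bash
python3 - <<'E'
from h import *
q=np.load('w4.npy');C=cam('wrist',dict(position=q[:3],orientation=q[3:]))
f=lambda p,z:(onz(C,np.array(p)/2.75+[178,107],z)).round(4)
t=np.radians(-4.2);A=np.array([[np.cos(t),np.sin(t)],[-np.sin(t),np.cos(t)]]);c0=np.array([.572,-.022])
L=lambda P:((P[:,:2]-c0)@A.T*1000).round(1)
print('nest L,R inner, front inner',L(f([(144,270),(313,270),(230,235)],.094)).tolist())
print('fence outer front L,R, table front L R',L(f([(121,212),(336,212)],.094)).tolist(),L(f([(78,163),(381,163)],.09)).tolist())
for z in (.109,.111,.113): print('cube front edge L,mid,R',L(f([(145,278),(223,272),(302,276)],z)).tolist())
print('TCP',L(q[None,:2]).tolist(), 'toolx',np.degrees(2*np.arctan2(q[4],q[3])))
E
```

```text
nest L,R inner, front inner [[-10.6, -18.8], [-10.7, 21.8], [-19.5, 1.8]]
fence outer front L,R, table front L R [[-25.1, -23.8], [-25.2, 26.6]] [[-36.0, -34.0], [-36.0, 37.3]]
cube front edge L,mid,R [[-14.4, -17.1], [-15.8, 0.0], [-14.9, 17.5]]
cube front edge L,mid,R [[-15.2, -16.9], [-16.5, -0.0], [-15.7, 17.2]]
cube front edge L,mid,R [[-15.9, -16.7], [-17.3, 0.0], [-16.5, 16.9]]
TCP [[1.9, -1.5]] toolx 175.8317639032751
```

```bash
python3 -m jog '[[-0.04,0.14,0,0],[0,0,-0.7,0],[0,0,-0.7,0],[0,0,0,0]]' | grep -E 'posi|force'; python3 -m jog '[[0,0,-0.3,0],[0,0,0,0]]'| grep -E 'posi|force';python3 -m jog '[[0,0,-0.2,0],[0,0,0,0]]'| grep -E 'posi|force'; python3 -m jog '[[0,0,-0.2,0],[0,0,0,0]]'| grep -E 'posi|force'
```

```text
position: [0.5726, -0.0207, 0.1141]
wrist_force: [-0.2, -0.3, -0.9]
grasp_force: 30.6
position: [0.5734, -0.0205, 0.1119]
wrist_force: [-0.2, -0.3, -0.2]
grasp_force: 30.6
position: [0.5735, -0.0205, 0.1102]
wrist_force: [-1.5, -0.1, -1.7]
grasp_force: 30.6
position: [0.5734, -0.0205, 0.1081]
wrist_force: [-0.0, -0.2, -0.8]
grasp_force: 30.6
```

```bash
for i in 1 2; do python3 -m jog '[[0,0,-0.1,0],[0,0,0,0]]'| grep -E 'posi|wrist_force';done
```

```text
position: [0.5736, -0.0205, 0.108]
wrist_force: [-2.9, -0.1, 4.4]
position: [0.5737, -0.0205, 0.1079]
wrist_force: [-4.7, 0.0, 10.9]
```

```bash
python3 -m jog '[[0,0,0.15,0],[0,0,0,0]]'| grep -E 'posi|wrist_force'; python3 -m jog '[[0,0,0,0],[0,0,0,0],[0,0,0,0],[0,0,0,0],[0,0,0,0]]' 0.4; python3 -m jog '[[0,0,1,0],[0,0,2,0],[0,0,3,0],[-1,0,3,0],[-2,0,2,0]]' | grep -E 'posi|force'; python3 -m jog '[[-1,0,0,0],[0,0,0,0]]'; python3 - <<'E'
from h import *
C,im,o=snap('wrist');cv2.imwrite('pics/w5.png',im);print(o['t'],o['position'],o['orientation']);np.save('w5.npy',np.r_[o['position'],o['orientation']])
S,si,_=snap('side');cv2.imwrite('pics/side5.png',si);s,sc,_=snap('scene');cv2.imwrite('pics/scene5.png',sc)
a=im[100:375,130:380];a=np.clip((a/255.)**.7*255,0,255).astype('uint8')
u=proj(s,[[.62,.02,.17]])[0].astype(int);print(u);v=sc[u[1]-75:u[1]+75,u[0]-50:u[0]+50]
cv2.imwrite('pics/c5.png',np.hstack([cv2.resize(a,(500,550)),cv2.resize(v,(300,550))]))
E
```

```text
position: [0.5739, -0.0205, 0.108]
wrist_force: [-0.8, -0.4, 4.6]
t: 8.6
position: [0.5736, -0.0205, 0.1078]
orientation: [0.035, 0.999, 0.0, -0.0]
wrist_force: [-0.2, 1.0, -0.3]
gripper_width: 0.0595
grasp_force: 0.0
position: [0.5453, -0.0199, 0.2208]
wrist_force: [-0.6, -0.1, -0.2]
grasp_force: 0.0
t: 9.3
position: [0.5326, -0.0207, 0.2184]
orientation: [0.035, 0.999, -0.001, 0.0]
wrist_force: [0.6, 0.0, -1.1]
gripper_width: 0.0597
grasp_force: 0.0
9.3 [ 0.53264148 -0.02065991  0.21835604] [ 3.50699680e-02  9.99384582e-01 -6.99825711e-04  2.54271688e-04]
[231 151]
```

View pics/c5.png

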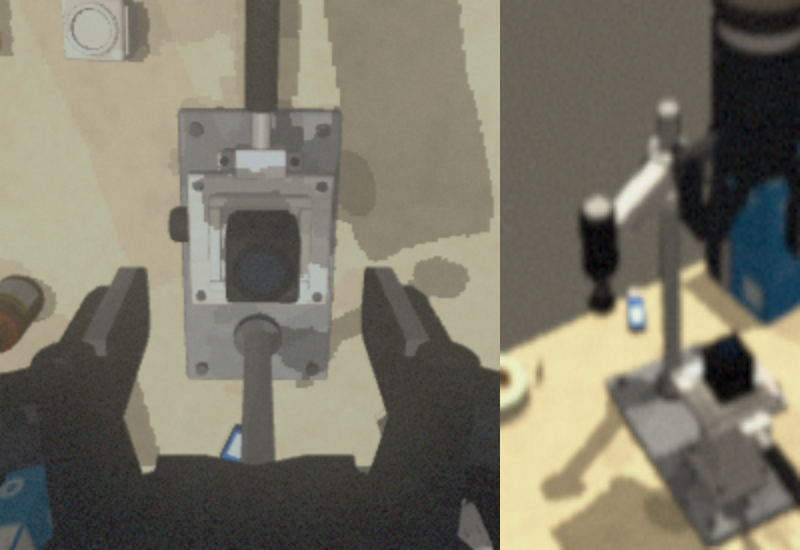

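The cube sits inside the fence, square with it, and the arm's barrel is swung out to +y (scene px ≈(213,132) at its top, (214,159) at the foot). Solve for its angle and height.

```bash
python3 - <<'E'
from h import *
from scipy.optimize import least_squares
C=cam('scene');S=cam('side');post=np.array([.6779,-.0283]);y=np.radians(-4.2)
def P(a,z):
    l=np.array([-.105*np.cos(a),.105*np.sin(a)]);return np.r_[post+[l[0]*np.cos(y)-l[1]*np.sin(y),l[0]*np.sin(y)+l[1]*np.cos(y)],z]
obs=np.array([(213.3,131.9),(214.3,159.1)])
f=lambda p:(proj(C,[P(p[0],p[1]+.076),P(p[0],p[1])])-obs).ravel()
r=least_squares(f,[1.1,.155],x_scale=[.1,.01]);print(r.x,r.fun,P(*r.x))
i=cv2.imread('pics/side5.png');u=proj(S,[P(r.x[0],r.x[1]+.076),P(*r.x),P(r.x[0],r.x[1]+.053)]);print(u)
g=i.max(2);m=(g<60).astype('uint8');n,l,st,ce=cv2.connectedComponentsWithStats(m);print([(s.tolist(),c.round(1).tolist()) for s,c in zip(st,ce) if 205<c[0]<260 and 120<c[1]<200 and s[4]>15])
E
```

```text
[1.00681393 0.16272635] [-0.30029149  0.46411184  0.33136205 -0.50663184] [0.62842143 0.0643114  0.16272635]
[[228.13310306 151.74145557]
 [229.6201641  170.40104372]
 [228.59578601 157.54718442]]
[([0, 0, 512, 384, 181164], [252.5, 189.0]), ([224, 155, 10, 18, 114], [228.5, 162.1])]
```

```bash
python3 -m jog '[[0,4.7,0,0],[0,4.7,0,0],[0,4.7,0,0],[0,0,0,0],[0,0,0,0]]' -1| grep -E 'posi|force|width'; python3 -m jog '[[3.5,0,0,0],[3.5,0,0,0],[3,0,0,0],[0,0,0,0]]'; python3 -m jog '[[0,-1,0,0],[0,-0.8,0,0],[-0.2,-0.4,0,0],[-0.3,-0.4,0,0],[-0.5,-0.5,0,0]]'
```

```text
position: [0.5334, 0.122, 0.2169]
wrist_force: [-0.3, -0.6, -1.0]
gripper_width: -0.0001
grasp_force: 0.0
t: 10.35
position: [0.6373, 0.1168, 0.2158]
orientation: [0.038, 0.999, 0.0, -0.0]
wrist_force: [0.2, -0.3, -0.4]
gripper_width: 0.0004
grasp_force: 0.0
t: 10.85
position: [0.6226, 0.0906, 0.2181]
orientation: [0.035, 0.999, 0.001, -0.0]
wrist_force: [-2.0, 4.2, -0.0]
gripper_width: -0.0002
grasp_force: 2.0
```

```bash
python3 -m jog '[[-0.55,-0.45,0,0],[-0.55,-0.45,0,0],[-0.6,-0.7,0,0],[-0.6,-0.7,0,0],[-0.6,-0.6,0,0]]'| grep -E 'posi|wrist_force'; python3 -m jog '[[-0.4,-0.8,0,0],[-0.4,-0.8,0,0],[-0.4,-0.8,0,0]]'| grep -E 'posi|wrist_force'; python3 -m jog '[[-0.2,-0.7,0,0],[-0.2,-0.7,0,0],[0,0,0,0]]'| grep -E 'posi|wrist_force'
```

```text
position: [0.5897, 0.0673, 0.2179]
wrist_force: [-9.7, 10.1, 3.6]
position: [0.5823, 0.0352, 0.218]
wrist_force: [-0.9, 0.7, -0.5]
position: [0.5787, 0.0202, 0.2178]
wrist_force: [0.7, -0.2, 0.2]
```

```bash
python3 -m jog '[[-0.2,-0.6,0,0],[-0.1,-0.4,0,0],[0,-0.2,0,0]]'| grep -E 'posi|wrist_force'; python3 -m jog '[[0,-0.3,0,0],[0,0,0,0]]'| grep -E 'posi|wrist_force'; python3 -m jog '[[0,-0.3,0,0],[0,0,0,0]]'| grep -E 'posi|wrist_force'
```

```text
position: [0.5755, 0.01, 0.2178]
wrist_force: [0.4, 1.5, -0.1]
position: [0.5756, 0.0072, 0.2178]
wrist_force: [0.1, 0.5, -0.1]
position: [0.5756, 0.0067, 0.2179]
wrist_force: [0.5, 4.6, -0.6]
```

```bash
python3 -m jog '[[0,-0.2,0,0],[0,0,0,0],[0,0,0,0]]'| grep -E 'posi|wrist_force'; python3 - <<'E'
from h import *
for n in('scene','side'):
    C,im,o=snap(n);cv2.imwrite(f'pics/{n}6.png',im)
    print(n,proj(C,[[.5732,-.0206,.239],[.5732,-.0206,.163],[.5732,-.0206,.126]]).round(0).tolist())
i=cv2.imread('pics/scene6.png');print(proj(cam('scene'),[[.628,.064,.215]]));print(i[130:165:5,205:225:4].max(2))
E
```

```text
position: [0.5755, 0.0065, 0.218]
wrist_force: [0.3, 7.7, -0.7]
scene [[257.0, 132.0], [256.0, 158.0], [256.0, 170.0]]
side [[262.0, 156.0], [262.0, 175.0], [262.0, 183.0]]
[[213.72953666 140.84483063]]
[[108 106 106 106 105]
 [101 102 107 106 106]
 [103 104 106 105 105]
 [104 105 108 105 103]
 [107 108 106 106 107]
 [102 104 104 105 104]
 [107 108 168 228 237]]
```

```bash
python3 -m jog '[[0,1,0,0],[0,2.5,0,0],[-3,0,0,0],[-4,0,0,0],[-3.2,-2,0,0]]' 0.1 60| grep -E 'posi|force|width'; python3 -m jog '[[0,-3.4,0,0],[0,0,-4,0],[0,0,-4,0],[0,0,0,0]]'| grep -E 'posi|force|width';python3 - <<'E'
from h import *
for n in('scene','side'):
    C,im,o=snap(n);cv2.imwrite(f'pics/{n}7.png',im);a=im
s=cv2.imread('pics/scene7.png')[95:235,185:305];t=cv2.imread('pics/side7.png')[125:235,205:300]
cv2.imwrite('pics/c7.png',np.hstack([cv2.resize(s,(440,513),interpolation=cv2.INTER_CUBIC),cv2.resize(t,(360,513),interpolation=cv2.INTER_CUBIC)]))
E
```

```text
position: [0.4719, 0.0195, 0.2177]
wrist_force: [1.0, 0.4, 1.3]
gripper_width: 0.0468
grasp_force: 0.0
position: [0.4694, -0.0179, 0.1339]
wrist_force: [-0.6, 0.1, -1.0]
gripper_width: 0.0468
grasp_force: 0.0
```

View pics/c7.png

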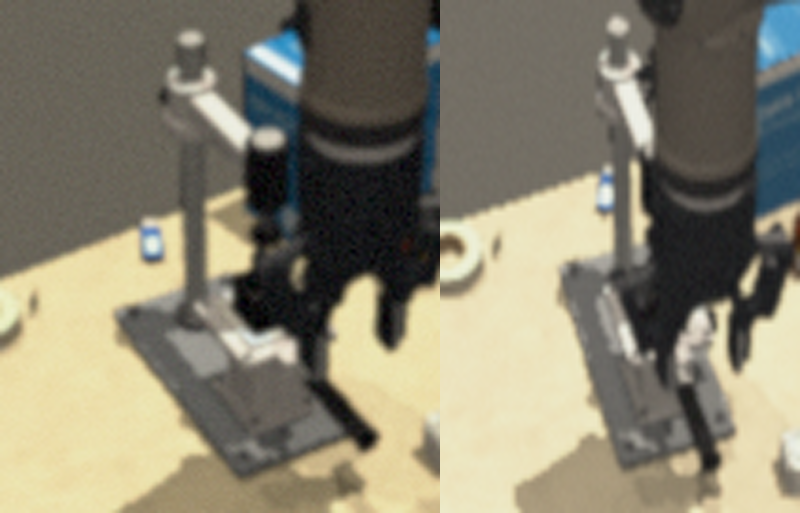

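The barrel now stands over the cube with the arm at its stop, and the cube is still in the nest. Now go down over the handle.

```bash
python3 -m jog '[[0.3,0.45,-1.5,0],[0,0,-2,0],[0,0,-2,0],[0,0,-0.6,0],[0,0,0,0]]'| grep -E 'posi|wrist_force'; python3 -m jog '[[0,0,0,0],[0,0,0,0],[0,0,0,0],[0,0,0,0],[0,0,0,0]]' -1 60; python3 -m jog '[[0,0,0,0],[0,0,0,0]]'
```

```text
position: [0.4775, -0.0119, 0.0779]
wrist_force: [-0.8, 0.1, -0.6]
t: 15.05
position: [0.4777, -0.014, 0.0785]
orientation: [0.036, 0.999, -0.002, 0.001]
wrist_force: [-1.3, -4.4, 6.5]
gripper_width: 0.0141
grasp_force: 58.4
t: 15.25
position: [0.4777, -0.0141, 0.0784]
orientation: [0.036, 0.999, -0.002, 0.001]
wrist_force: [-0.6, -3.8, 6.9]
gripper_width: 0.014
grasp_force: 58.4
```

```bash
python3 -m jog '[[0,-0.1,0.1,0],[0,0,0.1,0]]'| grep -E 'posi|wrist_force'; for i in 1 2 3 4 5 6 7 8 9 10 11 12 13; do python3 -m jog '[[0,0,0.1,0],[0,0,0.1,0]]'| grep -E 'posi|wrist_force'|tr '\n' ' ';echo; done
```

```text
position: [0.4776, -0.014, 0.0793]
wrist_force: [4.6, -3.8, -4.7]
position: [0.4777, -0.014, 0.0811] wrist_force: [5.5, -4.0, -5.8] 
position: [0.4776, -0.014, 0.0829] wrist_force: [4.9, -3.2, -10.6] 
position: [0.4776, -0.014, 0.0844] wrist_force: [7.3, -2.8, -11.5] 
position: [0.4776, -0.014, 0.0861] wrist_force: [8.9, -3.5, -16.8] 
position: [0.4777, -0.014, 0.0889] wrist_force: [4.8, -3.5, -5.9] 
position: [0.4777, -0.014, 0.0909] wrist_force: [5.5, -3.9, -10.0] 
position: [0.4776, -0.014, 0.0924] wrist_force: [7.1, -4.5, -12.1] 
position: [0.4777, -0.0141, 0.0945] wrist_force: [4.5, -3.2, -5.8] 
position: [0.4776, -0.014, 0.097] wrist_force: [3.6, -3.6, -5.3] 
position: [0.4776, -0.014, 0.0989] wrist_force: [5.1, -4.8, -9.2] 
position: [0.4776, -0.014, 0.1003] wrist_force: [4.8, -3.4, -8.9] 
position: [0.4776, -0.014, 0.1023] wrist_force: [6.2, -2.9, -7.6] 
position: [0.4776, -0.014, 0.1049] wrist_force: [5.0, -2.8, -5.1]
```

```bash
for i in 1 2 3 4 5 6 7 8; do python3 -m jog '[[0,0,0.05,0],[0,0,0.05,0]]'| grep -E 'posi|wrist_force'|cut -c 10-|tr '\n' ' ';echo; done
```

```text
[0.4776, -0.014, 0.106] ce: [3.8, -3.6, -5.6] 
 [0.4776, -0.014, 0.1068] ce: [4.7, -3.6, -8.7] 
 [0.4776, -0.014, 0.1072] ce: [7.9, -3.3, -15.1] 
 [0.4776, -0.014, 0.108] ce: [7.3, -4.0, -16.5] 
 [0.4776, -0.014, 0.1093] ce: [6.5, -3.6, -13.0] 
 [0.4776, -0.014, 0.1099] ce: [5.7, -3.4, -6.3] 
 [0.4776, -0.014, 0.1115] ce: [5.8, -4.2, -9.6] 
 [0.4776, -0.014, 0.1124] ce: [6.1, -4.2, -10.0]
```

The force after the 32 mm click stays about 4 N above the earlier after-click baseline, so a touch may be near. Before going on I check numerically: a static hold, plus the foot height from the saved clean images.

```bash
python3 - <<'E'
from h import *
C=cam('scene')
im=(cv2.imread('pics/scene0.png').astype(float)+cv2.imread('pics/scene5.png'))/2
print(im[122:168,204:226].max(2).astype(int)[:, ::2])
th=np.linspace(0,2*np.pi,73);a=1.0068
c=np.array([.6284,.0643])
def disc(c,r,z): return proj(C,np.c_[c[0]+r*np.cos(th),c[1]+r*np.sin(th),np.full(73,z)])
for zf in(.154,.158,.162,.166):
    d=disc(c,.012,zf);t=disc(c,.015,zf+.076);b=disc(c,.015,zf+.03)
    print(zf,'foot lowrow',d[:,1].max().round(1),'cols',d[:,0].min().round(1),d[:,0].max().round(1),'barrel low',b[:,1].max().round(1),'top rows',t[:,1].min().round(1),t[:,1].max().round(1),'cols',t[:,0].min().round(1),t[:,0].max().round(1))
E
for i in 1 2; do python3 -m jog '[[0,0,0,0]]'| grep -E 'posi|wrist_force'|cut -c 10-|tr '\n' ' ';echo; done
```

```text
[[100 100 101  98 102 103 100 102 100 101 100]
 [ 99  99 100 100 100  99 102  98 100 100 104]
 [100 101  96 103 101 103 101 102 101 101 123]
 [ 99 101 101 101 100 100  98 101 101 107 168]
 [101 101 101 102  98 100 102 101  99 129 208]
 [100  98 100 101 100 100  99 101 102 168 227]
 [103  99 100  98 106 108 103 100 125 208 232]
 [ 99 100  99 111 138 145 116 104 162 228 231]
 [105 103 101 138 175 183 150 123 200 231 230]
 [ 97 100 105 172 199 201 180 138 218 231 226]
 [104  97 105 188 203 203 189 129 218 232 205]
 [100  95  84 171 194 193 170 100 209 224 166]
 [100  90  57 131 166 159 124  68 201 208 131]
 [104  90  34  78 106  98  70  51 188 169 110]
 [101  91  31  36  52  48  31  37 155 134 106]
 [100  88  28  16  22  23  21  30 107 106 102]
 [102  88  28  11  11  19   8  18  79  99  98]
 [ 99  92  30  10  15  10   5   8  77 104 100]
 [100  94  41   9  15  13  19  18  74 104 102]
 [ 99  95  55  13  14  13  14  18  77 100 100]
 [102 101  58  14   7  17  11  20  71 101 101]
 [103  98  60  11  16   5   9  17  73  99 100]
 [103 102  63  19  17   6  20   6  59 100 101]
 [ 98  99  61  14  
[... 844 characters left out ...]
 227 221 223 231 233 220 178]
 [184 221 231 232 231 231 229 231 231 217 150]
 [223 232 233 231 232 230 229 230 232 220 117]
 [231 232 232 232 231 231 230 230 230 224 161]
 [232 231 230 231 232 230 231 231 231 229 211]]
0.154 foot lowrow 164.5 cols 209.9 219.8 barrel low 155.2 top rows 131.9 139.2 cols 206.7 219.7
0.158 foot lowrow 163.2 cols 209.8 219.7 barrel low 153.9 top rows 130.5 137.8 cols 206.6 219.6
0.162 foot lowrow 161.9 cols 209.7 219.6 barrel low 152.5 top rows 129.0 136.3 cols 206.5 219.5
0.166 foot lowrow 160.5 cols 209.6 219.5 barrel low 151.1 top rows 127.6 134.9 cols 206.4 219.4
 [0.4776, -0.014, 0.1125] ce: [5.2, -3.3, -10.6] 
 [0.4776, -0.014, 0.1125] ce: [5.8, -3.8, -9.0]
```

```bash
python3 - <<'E'
from h import *
C=cam('side');th=np.linspace(0,2*np.pi,73);c=np.array([.6284,.0643])
im=(cv2.imread('pics/side0.png').astype(float)+cv2.imread('pics/side5.png'))/2
print(im[146:178,226:234].max(2).astype(int).tolist())
for zf in(.154,.158,.162,.166):
    d=lambda r,z:proj(C,np.c_[c[0]+r*np.cos(th),c[1]+r*np.sin(th),np.full(73,z)])
    print(zf,d(.012,zf)[:,1].max().round(1),d(.015,zf+.076)[:,1].min().round(1),d(.015,zf+.076)[:,1].max().round(1),d(.015,zf+.076)[:,0].min().round(1),d(.015,zf+.076)[:,0].max().round(1))
E
for i in 1 2 3 4 5 6 7; do python3 -m jog '[[0,0,-0.03,0],[0,0,0,0]]'| grep -E 'posi|wrist_force'|cut -c 10-|tr '\n' ' ';echo; done
```

```text
[[109, 110, 109, 110, 109, 109, 108, 109], [108, 110, 109, 108, 108, 109, 110, 110], [110, 110, 111, 110, 110, 110, 109, 111], [117, 126, 129, 121, 111, 109, 110, 117], [158, 169, 174, 162, 140, 118, 111, 155], [202, 206, 205, 204, 189, 140, 117, 193], [206, 208, 208, 208, 198, 151, 119, 196], [191, 199, 200, 196, 174, 120, 98, 188], [142, 161, 157, 148, 120, 67, 77, 179], [65, 71, 72, 68, 55, 40, 65, 153], [34, 38, 40, 37, 32, 28, 41, 100], [23, 26, 24, 27, 24, 23, 33, 76], [22, 24, 23, 25, 23, 20, 34, 69], [18, 24, 20, 21, 25, 23, 30, 60], [26, 24, 26, 22, 24, 24, 29, 61], [21, 22, 23, 23, 24, 20, 32, 69], [24, 27, 24, 26, 27, 21, 25, 39], [21, 27, 25, 24, 24, 21, 25, 40], [23, 20, 23, 20, 27, 29, 35, 71], [28, 24, 26, 20, 24, 39, 85, 142], [71, 49, 29, 23, 34, 76, 149, 208], [142, 114, 53, 35, 48, 101, 185, 225], [181, 144, 67, 50, 52, 82, 166, 220], [140, 75, 49, 51, 50, 54, 113, 196], [117, 48, 39, 39, 38, 35, 79, 185], [119, 50, 30, 30, 32, 32, 79, 182], [155, 87, 49, 40, 44, 62, 117, 195], [209, 162, 118, 102, 104, 138, 187, 218], [227, 219, 197, 183, 185, 209, 225, 229], [229, 228, 227, 227, 227, 229, 230, 230], [230, 229, 230, 229, 230, 230, 230, 230], [230, 230, 229, 230, 229, 229, 229, 229]]
0.154 175.2 150.6 157.4 223.2 233.4
0.158 174.2 149.6 156.4 223.2 233.3
0.162 173.3 148.6 155.3 223.1 233.2
0.166 172.4 147.5 154.3 223.0 233.2
 [0.4776, -0.014, 0.1122] ce: [5.1, -5.1, -8.8] 
 [0.4776, -0.014, 0.1118] ce: [5.7, -3.3, -8.9] 
 [0.4776, -0.014, 0.1116] ce: [6.1, -3.6, -9.3] 
 [0.4776, -0.014, 0.1113] ce: [4.5, -3.8, -9.4] 
 [0.4776, -0.014, 0.111] ce: [5.8, -4.0, -9.5] 
 [0.4776, -0.014, 0.1107] ce: [5.5, -3.7, -9.2] 
 [0.4776, -0.014, 0.1106] ce: [4.9, -4.0, -7.0]
```

```bash
cat > f.py <<'E'
from h import *
import sys
for n in('scene','side'):
    a=[grab_frame(n)[:,:,::-1].astype(float) for _ in range(4)];np.save(f'{n}_{sys.argv[1]}.npy',np.mean(a,0))
print(observe()['t'])
E
python3 f.py A; for i in 1 2 3 4 5 6 7 8 9 10 11 12; do python3 -m jog '[[0,0,0.03,0],[0,0,0.02,0]]'| grep -E 'posi|wrist_force'|cut -c 10-|tr '\n' ' ';echo; done; python3 f.py B
python3 - <<'E'
import numpy as np,cv2
f=[cv2.imread('pics/scene7.png').astype(float),np.load('scene_A.npy'),np.load('scene_B.npy')]
for r in range(126,184): print(r,*[i[r,250:266:2].max(1).astype(int).tolist() for i in f])
E
```

```text
21.65
 [0.4776, -0.014, 0.1109] ce: [5.6, -3.5, -9.6] 
 [0.4776, -0.014, 0.1114] ce: [4.9, -3.8, -9.9] 
 [0.4776, -0.014, 0.1119] ce: [5.9, -4.0, -9.6] 
 [0.4776, -0.014, 0.1123] ce: [5.8, -4.0, -9.4] 
 [0.4776, -0.014, 0.1128] ce: [5.5, -4.4, -10.8] 
 [0.4776, -0.014, 0.1133] ce: [5.7, -3.9, -10.0] 
 [0.4776, -0.014, 0.1138] ce: [6.6, -3.5, -10.0] 
 [0.4776, -0.014, 0.1143] ce: [6.8, -3.9, -10.7] 
 [0.4776, -0.014, 0.1147] ce: [7.1, -4.1, -11.3] 
 [0.4776, -0.014, 0.115] ce: [7.3, -4.8, -14.5] 
 [0.4776, -0.014, 0.1151] ce: [8.4, -3.3, -17.3] 
 [0.4776, -0.0141, 0.1154] ce: [9.6, -3.1, -18.8] 
24.45
126 [136, 74, 80, 78, 79, 84, 83, 82] [138, 73, 80, 83, 84, 82, 75, 75] [137, 73, 81, 81, 81, 83, 78, 75]
127 [182, 86, 79, 83, 83, 85, 78, 84] [182, 87, 78, 82, 80, 85, 78, 75] [182, 88, 79, 80, 81, 82, 80, 70]
128 [216, 125, 80, 83, 84, 82, 84, 82] [223, 123, 78, 81, 85, 86, 75, 76] [223, 124, 80, 82, 85, 86, 77, 67]
129 [232, 176, 97, 103, 110, 102, 86, 86] [234, 176, 95, 106, 109, 100, 77, 74] [233, 176, 95, 104, 110, 100, 76, 57]
130 [236, 208, 123, 152, 156, 140, 93, 77] [237, 210,
[... 5076 characters left out ...]
7, 119, 43, 23, 28, 63, 172]
178 [21, 12, 13, 25, 30, 21, 16, 26] [227, 169, 101, 40, 31, 32, 62, 187] [235, 222, 162, 75, 24, 18, 65, 194]
179 [23, 19, 15, 19, 24, 30, 23, 21] [234, 203, 140, 56, 28, 28, 67, 195] [221, 209, 204, 127, 34, 18, 71, 206]
180 [50, 0, 16, 12, 19, 16, 25, 25] [231, 206, 178, 91, 23, 21, 72, 201] [170, 160, 201, 161, 50, 22, 62, 193]
181 [83, 17, 17, 16, 16, 20, 31, 22] [211, 176, 203, 130, 30, 22, 78, 201] [132, 127, 163, 158, 71, 23, 38, 147]
182 [128, 37, 13, 13, 21, 20, 20, 23] [161, 140, 191, 141, 44, 19, 58, 173] [115, 125, 127, 129, 83, 31, 19, 85]
183 [153, 73, 18, 9, 22, 47, 32, 27] [129, 126, 153, 125, 59, 24, 30, 121] [104, 114, 109, 103, 87, 45, 24, 34]
```

The images show the foot rising by about 1.2 px (~4 mm) between lift 32 and 36.8, so touch lies close to the 32 mm notch. The steep rises 3.5 mm before every notch are the ratchet's own. To find which comes first, the notch or the touch, I let the table back down towards notch 32 in fine steps and watch the force.

```bash
python3 -m jog '[[0,0,-0.13,0],[0,0,-0.13,0],[0,0,-0.13,0],[0,0,-0.13,0],[0,0,0,0]]'| grep -E 'posi|wrist_force'|cut -c 10-|tr '\n' ' '; echo; for i in 1 2 3 4 5 6 7 8 9 10 11 12 13 14 15 16 17 18; do python3 -m jog '[[0,0,-0.012,0],[0,0,0,0]]' >/dev/null; python3 -c "
from cell import *
o=observe();print(round(o['t'],2),o['position'][2].round(5),o['wrist_force'][2].round(1))"; done
```

```text
[0.4776, -0.014, 0.1111] ce: [6.9, -3.4, -9.0] 
25.15 0.11105 -9.4
25.35 0.11098 -8.7
25.55 0.11088 -9.3
25.75 0.11077 -8.5
25.95 0.11069 -8.8
26.15 0.11066 -6.7
26.35 0.11061 -6.2
26.55 0.1106 -6.8
26.75 0.11054 -5.5
26.95 0.1105 -4.4
27.15 0.11048 -3.5
27.35 0.11042 -3.0
27.55 0.1104 -2.8
27.75 0.11036 -0.7
27.95 0.11035 -0.1
28.15 0.11033 -0.4
28.35 0.1103 1.1
28.55 0.11027 3.3
```

```bash
python3 - <<'E'
import numpy as np,cv2
from scipy.ndimage import shift
f7=cv2.imread('pics/scene7.png').astype(float);A=np.load('scene_A.npy');B=np.load('scene_B.npy')
def s(P,Q,c0,c1,r0=151,r1=157):
    best=min((np.sqrt(((shift(P[:,c0:c1].mean(2),(-k,0),order=1)[r0:r1]-Q[:,c0:c1].mean(2)[r0:r1])**2).mean()),k) for k in np.arange(-1,3,.05));return round(best[1],2),round(best[0],1)
for c in((254,257),(256,260),(258,262),(254,262)): print(c,'7>A',s(f7,A,*c),'A>B',s(A,B,*c),'7>B',s(f7,B,*c), 'ctrl',s(f7,A,*c,128,137))
E
```

```text
(254, 257) 7>A (np.float64(0.1), np.float64(4.5)) A>B (np.float64(0.55), np.float64(17.7)) 7>B (np.float64(0.5), np.float64(17.7)) ctrl (np.float64(0.0), np.float64(2.2))
(256, 260) 7>A (np.float64(0.2), np.float64(3.2)) A>B (np.float64(0.5), np.float64(7.0)) 7>B (np.float64(0.4), np.float64(6.8)) ctrl (np.float64(0.0), np.float64(2.5))
(258, 262) 7>A (np.float64(-0.35), np.float64(8.2)) A>B (np.float64(0.55), np.float64(6.5)) 7>B (np.float64(0.55), np.float64(12.7)) ctrl (np.float64(0.0), np.float64(2.4))
(254, 262) 7>A (np.float64(-0.15), np.float64(6.7)) A>B (np.float64(0.5), np.float64(12.2)) 7>B (np.float64(0.5), np.float64(14.4)) ctrl (np.float64(0.0), np.float64(2.3))
```

Lowering shows the notch-32 pawl taking over directly from a full ~9 N, so the extra load was already there at that notch. As a check I go just past the 40 mm click and read the after-click baseline: about 12 N means touch came before 32, about 15 N means it came later.

```bash
for i in 1 2 3 4 5 6 7 8 9 10 11 12; do python3 -m jog '[[0,0,0.05,0],[0,0,0.05,0]]'| grep -E 'posi|wrist_force'|cut -c 10-|tr '\n' ' ';echo; done; for i in 1 2 3 4; do python3 -m jog '[[0,0,0,0]]'| grep -E 'posi|wrist_force'|cut -c 10-|tr '\n' ' ';echo; done; python3 f.py D
```

```text
[0.4776, -0.014, 0.1106] ce: [5.0, -4.8, -6.2] 
 [0.4776, -0.014, 0.1111] ce: [7.0, -4.5, -8.7] 
 [0.4776, -0.014, 0.1119] ce: [6.8, -5.0, -9.4] 
 [0.4776, -0.014, 0.1129] ce: [5.9, -3.6, -10.0] 
 [0.4776, -0.014, 0.1139] ce: [5.8, -5.4, -10.8] 
 [0.4776, -0.014, 0.1148] ce: [6.7, -4.2, -12.0] 
 [0.4776, -0.014, 0.1152] ce: [9.6, -3.9, -18.5] 
 [0.4776, -0.014, 0.116] ce: [11.0, -4.4, -20.4] 
 [0.4776, -0.014, 0.1168] ce: [10.1, -4.5, -21.0] 
 [0.4776, -0.014, 0.1174] ce: [8.1, -4.3, -13.6] 
 [0.4776, -0.014, 0.1191] ce: [7.9, -4.5, -11.7] 
 [0.4776, -0.014, 0.1205] ce: [7.7, -4.9, -12.7] 
 [0.4776, -0.014, 0.1206] ce: [6.7, -4.3, -13.0] 
 [0.4776, -0.014, 0.1206] ce: [8.0, -4.5, -11.2] 
 [0.4776, -0.014, 0.1206] ce: [7.1, -4.9, -11.7] 
 [0.4776, -0.014, 0.1206] ce: [7.2, -4.9, -11.8] 
31.75
```

After-click baseline at lift 42 is about 12 N, so there was one touch, already made by notch 32. Notch 32 was the first click and 40 the second. Let the table gently down onto notch 40.

```bash
python3 -m jog '[[0,0,-0.05,0],[0,0,-0.05,0],[0,0,-0.05,0],[0,0,-0.04,0],[0,0,0,0]]'| grep -E 'posi|wrist_force'|cut -c 10-|tr '\n' ' '; echo;  for i in 1 2 3 4 5 6 7 8 9; do python3 -m jog '[[0,0,-0.02,0],[0,0,0,0]]'| grep -E 'posi|wrist_force'|cut -c 10-|tr '\n' ' ';echo; done
```

```text
[0.4776, -0.014, 0.1188] ce: [7.5, -4.4, -10.8] 
 [0.4776, -0.014, 0.1187] ce: [7.1, -5.2, -10.9] 
 [0.4776, -0.014, 0.1187] ce: [6.3, -4.6, -8.8] 
 [0.4776, -0.014, 0.1186] ce: [6.4, -5.4, -7.6] 
 [0.4776, -0.014, 0.1185] ce: [4.2, -3.9, -5.8] 
 [0.4776, -0.014, 0.1185] ce: [4.3, -4.7, -4.9] 
 [0.4776, -0.014, 0.1184] ce: [4.6, -5.1, -2.6] 
 [0.4777, -0.014, 0.1184] ce: [3.7, -4.6, -2.8] 
 [0.4776, -0.014, 0.1183] ce: [2.9, -5.3, -1.6] 
 [0.4776, -0.014, 0.1182] ce: [3.3, -3.8, -0.6]
```

It rests on notch 40 (z 8.0 mm above notch 32) with the load taken by the pawl. Let go and withdraw.

```bash
python3 -m jog '[[0,0,-0.02,0],[0,0,0,0],[0,0,0,0],[0,0,0,0],[0,0,0,0]]' 0.1| grep -E 'posi|force|width'; python3 -m jog '[[0,0,1,0],[0,0,2,0],[0,0,3,0],[-1.5,0,3,0],[-2,0,2,0]]'; python3 f.py E; python3 - <<'E'
from h import *
D=np.load('scene_D.npy');E=np.load('scene_E.npy');C=cam('scene')
# vertical shift of handle/table region between D (lift 42) and E
u=proj(C,[[.5732,-.0206,.126+.04],[.51,-.016,.124]]);print(u.round(1).tolist())
a=D[165:200,235:262].mean(2).astype(np.float32);b=E[165:200,235:262].mean(2).astype(np.float32)
print(cv2.phaseCorrelate(a,b,cv2.createHanningWindow(a.shape[::-1],cv2.CV_32F)))
E
```

```text
position: [0.4764, -0.0126, 0.1175]
wrist_force: [0.2, -0.6, -0.5]
gripper_width: 0.047
grasp_force: 0.0
t: 35.05
position: [0.4428, -0.0123, 0.2302]
orientation: [0.035, 0.999, 0.001, 0.002]
wrist_force: [-0.5, -0.3, 0.5]
gripper_width: 0.0471
grasp_force: 0.0
35.45
[[256.5, 157.4], [269.5, 185.4]]
((0.5861454215971413, 0.9903254392421061), 0.5240383226685073)
```

The table stands about 2 mm (1 px) below the lift-42 picture, which matches resting on notch 40. The robot is clear of everything, so I hand in.

```bash
python3 -c "
from cell import *
print(finish_job())"
```

```text
the job is handed in; nothing more can be done
None
```

Job handed in: the cube is in the nest under the press arm at its stop, and the table rests by itself on the 40 mm notch. I counted that as the second click, because the foot's touch came close to the 32 mm notch and the force readings put it just before; the gripper has let go and is clear.

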